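# Shut the lid row of a die-sample carrier with one fingertip run

### The arm

A 7-joint arm with a two-finger parallel gripper is mounted at the origin on the work surface. World frame = base frame: x ahead of the robot, y to its left, z up, the work surface at z = 0. Lengths are in m, angles in rad, forces in N, time in s.
With the tool pointing down it reaches from about 0.4 to 0.875 m from the base axis. Payload 6.5 kg.
Tool frame: the origin (TCP) lies midway between the tips of the shut fingers; the grasp point (between the pads) lies 19 mm behind it; z points along the fingers, y is the direction in which the jaws open and shut (so a half turn about z gives the same grasp; the last joint's range is limited). The gripper opens to 85 mm and grips with 20 to 120 N. Pads are 22 mm wide; open, the fingers measure 114 mm over their backs; the gripper's body (76 mm by 85 mm) begins 54 mm behind the grasp point. The pads swing forward as they close: fully open they stand 13 mm farther back than shut.
Start: joints at [-1.198, 0.536, -0.004, 1.538, 0.003, 1.067, -0.071], TCP at [0.276, 0.588, 0.231] pointing down, gripper open.
Joint ranges: [-2.7, 2.7], [-0.37, 2.16], [-1.27, 1.26], [0.24, 2.4], [-1.31, 4.45], [0.19, 1.91], [-2.76, 2.76]. Speed limits (rad/s): [2.39, 2.39, 3.14, 3.14, 3.14, 3.14, 3.14].

### API

Orientations are given as a rotation vector (axis times angle).
In Python, from plant import ctrl gives the robot as it stands.
- The arm moves only by the tool arm_command, never from a script. Its argument "increments" is a list of rows, each a list of 7 numbers: the shift along the world's x, y, z in m, then the turn, a rotation vector about the world's x, y, z in rad, then the closure, from 0 (fully open) to 1 (shut). A call has 1 to 5 rows; each row is the pose to reach, as a shift and turn from the pose measured when the call began; what a row does not reach only later rows make up. A row lasts 1/10 s, in which the tool goes at most 50 mm and 8.59 degrees, less where a joint would pass 70% of its speed; a pose out of reach is approached as far as the arm can. A call with a gripper value outside its range is refused whole. The fingers move at their own pace and stop on an object; the grip force is fixed at half the most. Time passes only in rows, so rows that repeat a pose let the fingers close. It gives the time, the measured TCP pose, the force and the opening at its end, in the units of the state.
- ctrl.sense(): the state, without advancing time (a new reading comes with each control period).
- ctrl.get_image(name): name is "scene" or "top" or "wrist"; returns a dict with "img" (420x560x3 uint8, blue, green, red), "range_z" (420x560 float32, m along the optical axis (not along the pixel's ray), 0 where there is no reading), "mtx" (3x3 intrinsics, pixels), "eye" and "rotation" of the camera in the world; the wrist camera has in their place "tool_from_camera" (4x4, takes a point from camera to tool coordinates, whose origin is the TCP and whose axes are the flange's). Camera axes: x right, y up, looking along -z (the intrinsics and any distortion apply to the point x, -y, -z); pixel columns grow to the right and rows downward; lengths in m; the calibration is good to about 2 mm. A picture is of the moment at which its call begins: read the wrist's pose just before it.
- ctrl.finish_job(): hands the job in, once; it reports no verdict.
The state is a dict: "clock": time; "joints": joint angles; "qd": joint speeds; "tau": joint torques, N m; "ee_pos": TCP position; "tool_rot": TCP orientation; "force": force on the tool from outside, world axes, zero at the start; "ft_torque": the same for the moment, N m; "opening": finger opening in m.
Only numpy, scipy, OpenCV 4.12 (cv2) and the standard library are available. Lean on these libraries where they do the work, as an engineer would, in place of code of your own. Each camera call takes 0.05 s, during which the arm holds its last target.

### The job

The dies in the sample carrier on the microscope bench have been inspected: shut its five blue flip lids against dust. Run the closed fingertips lightly along the top of the row, starting at the end with the orange band, so that the lids fold down one after another and each lies fully shut; do not grasp or lift anything. Do not shove the carrier along the bench, and leave the bottle, the loupe and the tweezers where they are.

Things in the scene. Friction and masses are not known exactly. Their poses are not given: they have to be found in the camera images.
- carrier: Loose sample carrier, about 0.95 kg: aluminium strip 62 x 285 x 6 mm with a row of five black boxes along its y axis (50 mm wide, 40 mm along the row, 44 mm pitch, rim 24 mm above the bench). Origin on the underside, z up: row from y = -110 to +106 mm, strip from -157 to +128 mm. The strip's bare end at -y, 6 mm high, bears the orange band.
- row_start (a point): Middle of the hinge line of the first lid, at the level of the top of the shut lids (27 mm above the bench); the orange-band end of the row.
- row_end (a point): Middle of the free edge of the fifth lid when shut, at the level of the top of the shut lids; 216 mm along the carrier's y axis from row_start.
- lid1 (a joint): Opening angle (rad) of lid 1, counted from the orange-band end: blue plate 50 x 40 x 3 mm hinged on the edge of its box nearer the band (0 = shut flat, 1.57 = upright, 1.9 = stop, leaning back towards the band). A push along the row away from the band folds it down. Starts open at 1.05 to 1.75. Light hinge friction (0.008 N m): it stays where left and does not fall shut.
- lid2 (a joint): Opening angle (rad) of lid 2, counted from the orange-band end: blue plate 50 x 40 x 3 mm hinged on the edge of its box nearer the band (0 = shut flat, 1.57 = upright, 1.9 = stop, leaning back towards the band). A push along the row away from the band folds it down. Starts open at 1.05 to 1.75. Light hinge friction (0.008 N m): it stays where left and does not fall shut.
- lid3 (a joint): Opening angle (rad) of lid 3, counted from the orange-band end: blue plate 50 x 40 x 3 mm hinged on the edge of its box nearer the band (0 = shut flat, 1.57 = upright, 1.9 = stop, leaning back towards the band). A push along the row away from the band folds it down. Starts open at 1.05 to 1.75. Light hinge friction (0.008 N m): it stays where left and does not fall shut.
- lid4 (a joint): Opening angle (rad) of lid 4, counted from the orange-band end: blue plate 50 x 40 x 3 mm hinged on the edge of its box nearer the band (0 = shut flat, 1.57 = upright, 1.9 = stop, leaning back towards the band). A push along the row away from the band folds it down. Starts open at 1.05 to 1.75. Light hinge friction (0.008 N m): it stays where left and does not fall shut.
- lid5 (a joint): Opening angle (rad) of lid 5, counted from the orange-band end: blue plate 50 x 40 x 3 mm hinged on the edge of its box nearer the band (0 = shut flat, 1.57 = upright, 1.9 = stop, leaning back towards the band). A push along the row away from the band folds it down. Starts open at 1.05 to 1.75. Light hinge friction (0.008 N m): it stays where left and does not fall shut.
- bottle: Bystander: small amber bottle with white cap, 32 mm diameter, 62 mm high, standing on the robot's side of the row. Origin at the centre of its underside.
- loupe: Bystander: black eye loupe, 34 mm diameter, 36 mm high, standing on the far side of the row. Origin at the centre of its underside.
- tweezers: Bystander: steel tweezers lying on the far side of the row, 130 mm long, 16 mm wide, 8 mm high. Origin at mid-length on the underside, x along the tweezers.

How it is judged:
On the way, in this order (a step that is already met when the one before it is completed fails the run):
1. lid 1 from the orange band shut (the next ones still open) (value of joint lid1 below 0.08 rad), for 0.05 s.
2. lid 2 from the orange band shut (the next ones still open) (value of joint lid2 below 0.08 rad), for 0.05 s.
3. lid 3 from the orange band shut (the next ones still open) (value of joint lid3 below 0.08 rad), for 0.05 s.
4. lid 4 from the orange band shut (the next ones still open) (value of joint lid4 below 0.08 rad), for 0.05 s.
5. lid 5 from the orange band shut (the next ones still open) (value of joint lid5 below 0.08 rad), for 0.05 s.
At the end, for the whole second after the job is handed in: All five lids within 0.08 rad (3 mm at the free edge) of shut, having been shut in order from the orange band; carrier flat on the bench at rest within 20 mm of where it stood; bottle, loupe and tweezers within 12 mm of their places (value of joint each of lid1, lid2, lid3, lid4, lid5 below 0.08 rad and distance of carrier from where it was at the start of the episode below 0.02 m and height (world z) of carrier below 0.004 m and angle between carrier's own z axis and vertical below 0.05 rad and linear speed of carrier below 0.01 m/s and distance of each of bottle, loupe, tweezers from where it was at the start of the episode below 0.012 m); the robot touches nothing.
It fails at once if the carrier is lifted or tipped (height (world z) of carrier above 0.008 m or angle between carrier's own z axis and vertical above 0.1 rad).
It fails at once if the carrier is shoved more than 20 mm (distance of carrier from where it was at the start of the episode above 0.02 m).
It fails at once if the carrier or a lid is pressed hard (over 20 N) (contact force between any of the fingers, the arm and carrier above 20 N).
It fails at once if the bottle, the loupe or the tweezers are disturbed or lifted (distance of any of bottle, loupe, tweezers from where it was at the start of the episode above 0.012 m).
It also fails if it takes over 40 s, if anything falls off the work surface, if the arm or the gripper's body presses on something with over 40 N, if the wrist force passes 120 N, or if a joint passes its speed limit or range.

## Working session

There is one attempt and no reset: what is moved stays moved. The work goes in short steps, Python scripts to look and compute and a tool call to move; the robot and the scene stay as the last step left them, time stands still between calls to the robot, and variables do not carry over. Pictures are saved under pics/ and viewed, and the job is handed in when it is done.

Besides the shell and the picture viewer there is one more tool, called as name(argument=value, ...) on one line, values as JSON. arm_command: Moves the arm, as the interface text tells. Its arguments: {"type":"object","properties":{"increments":{"type":"array","items":{"type":"array","items":{"type":"number"}}}},"required":["increments"]}

```bash
ls; mkdir -p pics; cat > h.py <<'E'
import numpy as np, cv2
from plant import ctrl
def cloud(d):
    z=d["range_z"].astype(float); h,w=z.shape; K=d["mtx"]
    u,v=np.meshgrid(np.arange(w),np.arange(h))
    X=(u-K[0,2])/K[0,0]*z; Y=(v-K[1,2])/K[1,1]*z
    P=np.stack([X,-Y,-z],-1)
    return P@np.array(d["rotation"]).T+np.array(d["eye"])
E
python3 - <<'E'
from h import *
s=ctrl.sense(); print({k:np.round(v,3) for k,v in s.items()})
for n in("scene","top"):
    d=ctrl.get_image(n); cv2.imwrite(f"pics/{n}1.png",d["img"]); print(n,d["eye"],d["mtx"],[k for k in d]); np.save(n+".npy",d,allow_pickle=True)
E
```

```text
pics
{'clock': np.float64(0.0), 'joints': array([-1.198,  0.537, -0.004,  1.539,  0.003,  1.067, -0.071]), 'qd': array([-0.001, -0.   , -0.001,  0.   ,  0.001, -0.001,  0.001]), 'tau': array([-0.0000e+00, -5.8341e+01,  1.0480e+00, -2.5911e+01,  1.2000e-02,
        9.0000e-03,  0.0000e+00]), 'ee_pos': array([0.276, 0.588, 0.23 ]), 'tool_rot': array([-6.840e-01, -3.066e+00,  3.000e-03]), 'force': array([ 0.206,  0.422, -0.623]), 'ft_torque': array([-0.014, -0.016,  0.035]), 'opening': np.float64(0.086)}
scene [ 1.08163843 -0.27199011  0.48991506] [[508.61530566   0.         289.0215286 ]
 [  0.         508.61530566 201.30364482]
 [  0.           0.           1.        ]] ['img', 'range_z', 'mtx', 'eye', 'rotation']
top [0.46183136 0.03238237 0.76880313] [[478.24319523   0.         276.73451935]
 [  0.         478.24319523 216.31968051]
 [  0.           0.           1.        ]] ['img', 'range_z', 'mtx', 'eye', 'rotation']
```

View pics/scene1.png

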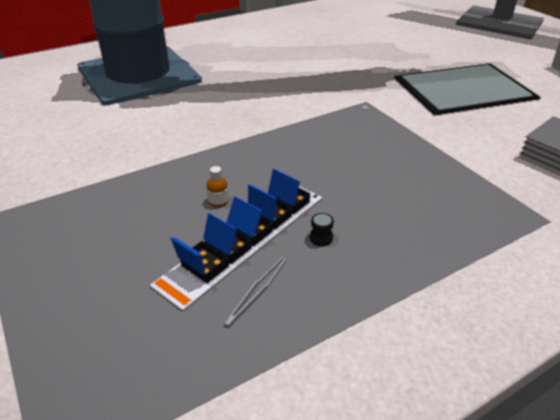

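View pics/top1.png

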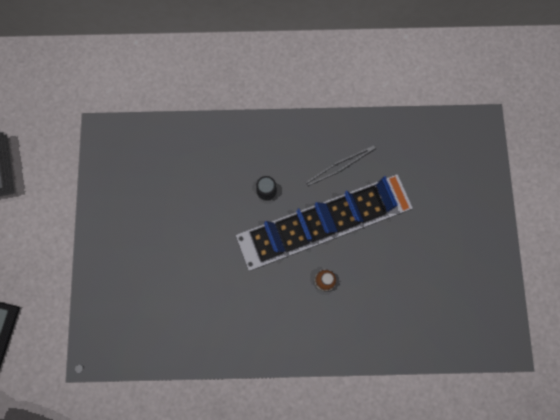

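The top view shows the orange band near pixel (400,193). The row runs left and slightly down to about (247,248), with the loupe at (266,187), the tweezers around (341,166) and the bottle at (325,280). Next I'll measure these in metres.

```bash
python3 - <<'E'
from h import *
d=np.load("top.npy",allow_pickle=True).item(); P=cloud(d); im=d["img"]
print("table z",np.median(P[300:360,150:250,2]), P[340,200],d["rotation"])
def show(n,m):
    m=m.astype(np.uint8); k,l,st,c=cv2.connectedComponentsWithStats(m)
    for i in range(1,k):
        if st[i,4]>15:
            q=P[l==i]; q=q[np.isfinite(q).all(1)]
            print(n,st[i],c[i].round(1),"med",np.median(q,0).round(4),"min",q.min(0).round(3),"max",q.max(0).round(3))
hsv=cv2.cvtColor(im,cv2.COLOR_BGR2HSV); H,S,V=[hsv[...,i].astype(int) for i in range(3)]
roi=np.zeros(H.shape,bool); roi[115:370,90:510]=1
show("orange",roi&(H<18)&(S>150)&(V>120))
show("blue",roi&(H>100)&(H<130)&(S>130)&(V>60))
show("tall",roi&(P[...,2]>0.03))
# carrier strip by height & ends: rotated rect of (z>0.003) largest component
m=(roi&((P[...,2]>0.004))).astype(np.uint8)
k,l,st,c=cv2.connectedComponentsWithStats(m)
for i in range(1,k):
    if st[i,4]>60: print(st[i],c[i], cv2.minAreaRect(P[l==i][:,:2].astype(np.float32)))
# bright strip cut
m=(roi&(((V>110)&(S<60))|((H<18)&(S>150)&(V>120))|((H>100)&(H<130)&(S>100)))).astype(np.uint8)
m=cv2.morphologyEx(m,cv2.MORPH_CLOSE,np.ones((9,9)))
k,l,st,c=cv2.connectedComponentsWithStats(m)
for i in range(1,k):
    if st[i,4]>300: 
        r=cv2.minAreaRect(np.argwhere(l==i)[:,::-1].astype(np.float32)); print(st[i],r,cv2.boxPoints(r))
big=cv2.resize(im[130:310,220:430],None,fx=3.8,fy=3.3,interpolation=cv2.INTER_CUBIC); cv2.imwrite("pics/topz.png",big)
E
```

```text
Traceback (most recent call last):
  File "h.py", line 8, in cloud
    return P@np.array(d["rotation"]).T+np.array(d["eye"])
           ~~~~~~~~~~~~~~~~~~~~~~~~~~~^~~~~~~~~~~~~~~~~~~
ValueError: operands could not be broadcast together with shapes (420,560) (3,)
```

```bash
sed -i 's/np.array(d\["rotation"\]).T/R(d).T/' h.py; cat >> h.py <<'E'
def R(d):
    r=np.array(d["rotation"],float)
    return r if r.shape==(3,3) else cv2.Rodrigues(r)[0]
E
cat > m.py <<'E'
from h import *
d=np.load("top.npy",allow_pickle=True).item(); print(d["rotation"]);P=cloud(d); im=d["img"]
print("table z",np.median(P[300:360,150:250,2]), P[340,200])
def show(n,m):
    m=m.astype(np.uint8); k,l,st,c=cv2.connectedComponentsWithStats(m)
    for i in range(1,k):
        if st[i,4]>15:
            q=P[l==i]; q=q[np.isfinite(q).all(1)]
            print(n,st[i],c[i].round(1),"med",np.median(q,0).round(4),"min",q.min(0).round(3),"max",q.max(0).round(3))
hsv=cv2.cvtColor(im,cv2.COLOR_BGR2HSV); H,S,V=[hsv[...,i].astype(int) for i in range(3)]
roi=np.zeros(H.shape,bool); roi[115:370,90:510]=1
show("orange",roi&(H<18)&(S>150)&(V>120))
show("blue",roi&(H>100)&(H<130)&(S>130)&(V>60))
show("tall",roi&(P[...,2]>0.03))
m=(roi&((P[...,2]>0.004))).astype(np.uint8)
k,l,st,c=cv2.connectedComponentsWithStats(m)
for i in range(1,k):
    if st[i,4]>60: print(st[i],c[i], cv2.minAreaRect(P[l==i][:,:2].astype(np.float32)))
m=(roi&(((V>110)&(S<60))|((H<18)&(S>150)&(V>120))|((H>100)&(H<130)&(S>100)))).astype(np.uint8)
m=cv2.morphologyEx(m,cv2.MORPH_CLOSE,np.ones((9,9)))
k,l,st,c=cv2.connectedComponentsWithStats(m)
for i in range(1,k):
    if st[i,4]>300: 
        r=cv2.minAreaRect(np.argwhere(l==i)[:,::-1].astype(np.float32)); print(st[i],r,cv2.boxPoints(r))
big=cv2.resize(im[130:310,220:430],None,fx=3.8,fy=3.3,interpolation=cv2.INTER_CUBIC); cv2.imwrite("pics/topz.png",big)
E
python3 m.py
```

```text
[ 0.15267514 -0.15359171 -1.58787388]
table z 0.0014356898756498482 [0.41958571 0.15372482 0.0033573 ]
orange [391 178  17  31 152] [398.8 193.1] med [ 0.6461 -0.1708  0.0066] min [ 0.462 -0.182  0.003] max [0.672 0.032 0.769]
blue [377 177  20  33 308] [386.2 193.8] med [ 0.6345 -0.1395  0.0503] min [ 0.462 -0.15   0.027] max [0.658 0.032 0.769]
blue [345 191  16  30 166] [352.2 206.4] med [ 0.6144 -0.085   0.0593] min [ 0.593 -0.098  0.013] max [ 0.639 -0.075  0.065]
blue [315 203  22  30 342] [324.9 217.6] med [ 0.6001 -0.0432  0.0509] min [ 0.462 -0.062  0.014] max [0.625 0.032 0.769]
blue [297 210  15  30 151] [303.7 225.2] med [ 0.5878 -0.0101  0.0619] min [ 0.566 -0.023  0.019] max [ 0.613 -0.     0.067]
blue [265 222  14  30 167] [271.1 236.8] med [0.57   0.0396 0.0599] min [0.548 0.03  0.014] max [0.593 0.05  0.066]
tall [256 176  20  20 321] [265.5 185.5] med [0.6558 0.0465 0.0368] min [0.462 0.032 0.03 ] max [0.672 0.062 0.769]
tall [375 176  23  36 372] [386.5 193.9] med [ 0.6343 -0.1399  0.0507] min [ 0.462 -0.152  0.03 ] max [0.66  0.032 0.769]
tall [344 191  19  31 217
[... 732 characters left out ...]
289)
[ 236  175  176   96 6629] [322.6320712  221.81807211] ((0.5998016595840454, -0.0475458949804306), (0.13612335920333862, 0.28838813304901123), 34.64766311645508)
[255 176  22  25 412] [265.63106796 187.73543689] ((0.5683679580688477, 0.0330614298582077), (0.21038603782653809, 0.03375982493162155), 9.4815092086792)
[314 270  22  22 384] [324.484375  280.2109375] ((0.49437853693962097, -0.008928555995225906), (0.03216465935111046, 0.10014531016349792), 20.427156448364258)
[ 236  174  177   97 3600] ((323.10992431640625, 220.39060974121094), (40.33659362792969, 175.631591796875), 69.09202575683594) [[233.87897 232.88895]
 [397.94604 170.21164]
 [412.34088 207.89227]
 [248.2738  270.56958]]
```

View pics/topz.png

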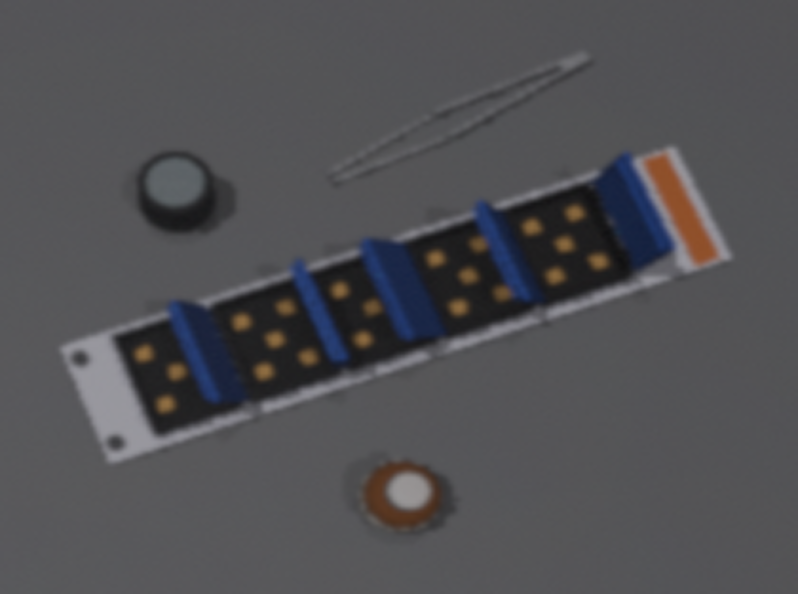

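```bash
cat >> h.py <<'E'
def ray(d,u,v,z):
    K=d["mtx"]; D=R(d)@np.array([(u-K[0,2])/K[0,0],-(v-K[1,2])/K[1,1],-1]); e=np.array(d["eye"])
    return e+D*(z-e[2])/D[2]
E
python3 - <<'E'
from h import *
d=np.load("top.npy",allow_pickle=True).item()
c=[ray(d,220+x/3.8,130+y/3.3,.006)[:2] for x,y in [(675,147),(730,258),(108,462),(62,347)]]
c=np.array(c); print(c.round(4))
print("len",np.linalg.norm(c[0]-c[3]),np.linalg.norm(c[1]-c[2]),"wid",np.linalg.norm(c[0]-c[1]),np.linalg.norm(c[2]-c[3]))
a=(c[0]+c[1])/2; b=(c[2]+c[3])/2; y=(b-a)/np.linalg.norm(b-a); print("yaxis",y,"ang",np.degrees(np.arctan2(y[1],y[0])))
mid=(a+b)/2; o=mid+y*0.0145; x=np.array([y[1],-y[0]])
print("origin",o,"start",o-y*.11,"end",o+y*.106)
# lids
P=cloud(d); im=d["img"]; hsv=cv2.cvtColor(im,cv2.COLOR_BGR2HSV); H,S,V=[hsv[...,i].astype(int) for i in range(3)]
m=(H>100)&(H<130)&(S>130)&(V>60)&(P[...,2]<.2)
q=P[m]; t=(q[:,:2]-o)@y; s=(q[:,:2]-o)@x; ok=(abs(s)<.04)
for i in range(5):
    h=-.110+.044*i
    k=ok&(t>h-.022)&(t<h+.022)
    w=k&(q[:,2]>.035)
    print(i+1,"topz",np.percentile(q[k,2],97),"t of top rel hinge",np.median(t[k&(q[:,2]>np.percentile(q[k,2],97)-.004)])-h,"s",s[w].min(),s[w].max(),w.sum())
for n,p in (("bottle",(325,280)),("loupe",(265.5,187))):
    e=P[int(p[1]),int(p[0])]; print(n,e,"t,s",(e[:2]-o)@y,(e[:2]-o)@x)
e=ray(d,341,166,.004)[:2];print("tw",e,(e-o)@y,(e-o)@x)
for (u,v) in((308,184),(374,149)): e=ray(d,u,v,.004)[:2];print("tw",(e-o)@y,(e-o)@x)
# second view check: strip corners in scene
s=np.load("scene.npy",allow_pickle=True).item(); K=s["mtx"]
for tt,ss in((-.157,.031),(-.157,-.031),(.128,.031),(.128,-.031)):
    p=np.r_[o+y*tt+x*ss,.006]; k=R(s).T@(p-s["eye"]); print((K[0,0]*k[0]/-k[2]+K[0,2]).round(1),(K[1,1]*-k[1]/-k[2]+K[1,2]).round(1))
E
```

```text
[[ 0.6779 -0.1712]
 [ 0.6205 -0.1907]
 [ 0.526   0.0772]
 [ 0.5825  0.0961]]
len 0.28378809491387313 0.2840950755587711 wid 0.06056746105168013 0.05958497474885767
yaxis [-0.3342177  0.9424959] ang 109.52497395191085
origin [ 0.59689891 -0.03347147] start [ 0.63366286 -0.13714602] end [0.56147183 0.0664331 ]
1 topz 0.0642527372006239 t of top rel hinge -0.004470001928347803 s -0.022147508298881857 0.02366051937865333 265
2 topz 0.0642273225349096 t of top rel hinge 0.013062153351566033 s -0.02372923324195085 0.02456765118016113 162
3 topz 0.061616759500566644 t of top rel hinge 0.017860294912695984 s -0.024196107874564148 0.023662939266721743 290
4 topz 0.06631083627636308 t of top rel hinge 0.0032594065931564054 s -0.024335416000062206 0.02245804994339474 124
5 topz 0.06440645108943475 t of top rel hinge 0.011799750224461045 s -0.02441961647602813 0.023480944214484458 164
bottle [ 0.50415329 -0.03827034  0.06214851] t,s 0.02647431599785661 -0.08901623242113389
loupe [0.65371455 0.04780546 0.03620117] t,s 0.05761437411466656 0.08071270032381916
tw [ 0.69530717 -0.07859098] -0.07541473938039474 0.07766964118917447
tw -0.012741671537479998 0.06841542534080977
tw -0.1383399743612174 0.08544458924123915
182.0 309.6
148.8 284.9
322.0 197.1
290.7 181.8
```

The measured strip is 284 x 60 mm, against 285 x 62 nominal, and every lid is within ±25 mm of the axis, so the fit holds. Next I'll move above the band end with the fingers closing and the tool x axis along the row (turn −0.79 rad).

arm_command(increments=[[0.02, -0.04, 0, 0, 0, -0.14, 1], [0.04, -0.08, 0, 0, 0, -0.28, 1], [0.06, -0.12, 0, 0, 0, -0.42, 1], [0.08, -0.16, 0, 0, 0, -0.56, 1], [0.1, -0.2, 0, 0, 0, -0.7, 1]])

```text
clock: 0.6
ee_pos: [0.3763, 0.386, 0.2303]
tool_rot: [-1.701, -2.64, 0.003]
force: [0.9, 0.0, -0.6]
opening: 0.012
```

arm_command(increments=[[0.02, -0.045, 0, 0, 0, -0.05, 1], [0.04, -0.09, 0, 0, 0, -0.09, 1], [0.06, -0.135, 0, 0, 0, -0.09, 1], [0.08, -0.18, 0, 0, 0, -0.09, 1], [0.1, -0.225, 0, 0, 0, -0.09, 1]])

```text
clock: 1.1
ee_pos: [0.4766, 0.159, 0.2302]
tool_rot: [-1.817, -2.561, 0.003]
force: [1.0, 1.1, -0.1]
opening: 0.0003
```

arm_command(increments=[[0.02, -0.045, 0, 0, 0, 0, 1], [0.04, -0.09, 0, 0, 0, 0, 1], [0.06, -0.135, 0, 0, 0, 0, 1], [0.08, -0.18, 0, 0, 0, 0, 1], [0.1, -0.225, 0, 0, 0, 0, 1]])

```text
clock: 1.6
ee_pos: [0.5769, -0.0677, 0.23]
tool_rot: [-1.817, -2.561, 0.003]
force: [0.7, 0.8, 0.3]
opening: 0.0002
```

```bash
cat > st.py <<'E'
from h import *
y=np.array([-.3342,.9425]); x=np.array([y[1],-y[0]]); o=np.array([.5969,-.0335])
s=ctrl.sense(); p=s["ee_pos"]; M=cv2.Rodrigues(np.array(s["tool_rot"]))[0]
print("clk",s["clock"],"pos",np.round(p,4),"t %.4f s %.4f"%((p[:2]-o)@y,(p[:2]-o)@x),"F",np.round(s["force"],2),"op",round(float(s["opening"]),4))
print("toolx ang",np.degrees(np.arctan2(M[1,0],M[0,0])).round(2),"toolz",M[:,2].round(4),"j",np.round(s["joints"],2))
E
python3 st.py
```

```text
clk 1.6 pos [ 0.5769 -0.0677  0.23  ] t -0.0255 s -0.0303 F [0.73 0.76 0.29] op 0.0002
toolx ang 109.3 toolz [-2.3e-03 -5.0e-04 -1.0e+00] j [-0.26  0.44  0.4   1.75 -0.2   1.    0.55]
```

arm_command(increments=[[0.025, -0.04, 0, 0, 0, 0, 1], [0.05, -0.08, 0, 0, 0, 0, 1], [0.073, -0.116, -0.02, 0, 0, 0, 1], [0.073, -0.116, -0.06, 0, 0, 0, 1], [0.073, -0.116, -0.1, 0, 0, 0, 1]])

```text
clock: 2.1
ee_pos: [0.6502, -0.1857, 0.1287]
tool_rot: [-1.82, -2.56, 0.003]
force: [0.5, 0.8, -0.7]
opening: -0.0
```

arm_command(increments=[[0, 0, -0.03, 0, 0, 0, 1], [0, 0, -0.06, 0, 0, 0, 1], [0, 0, -0.08, 0, 0, 0, 1], [0, 0, -0.08, 0, 0, 0, 1], [0, 0, -0.08, 0, 0, 0, 1]])

```text
clock: 2.6
ee_pos: [0.6501, -0.1858, 0.0488]
tool_rot: [-1.82, -2.56, 0.004]
force: [0.0, 0.2, 0.9]
opening: -0.0
```

```bash
python3 st.py; python3 - <<'E'
from h import *
for n in("scene","wrist"):
    d=ctrl.get_image(n); cv2.imwrite(f"pics/{n}2.png",d["img"] if n=="wrist" else cv2.resize(d["img"][140:340,120:380],None,fx=3,fy=3,interpolation=cv2.INTER_CUBIC))
E
```

```text
clk 2.6 pos [ 0.6501 -0.1858  0.0488] t -0.1614 s -0.0007 F [0.03 0.18 0.89] op -0.0
toolx ang 109.16 toolz [-0.0019 -0.0016 -1.    ] j [-0.    0.82  0.33  1.58 -0.34  0.8   0.8 ]
```

View pics/scene2.png

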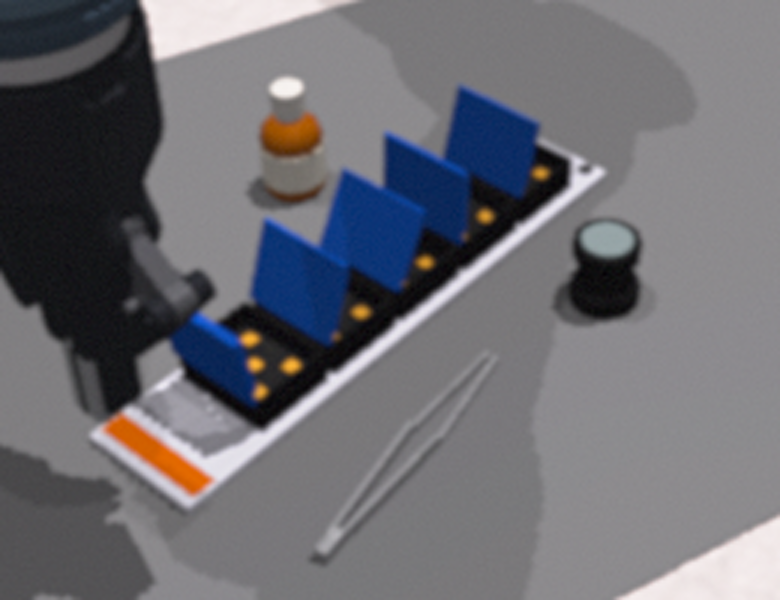

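View pics/wrist2.png

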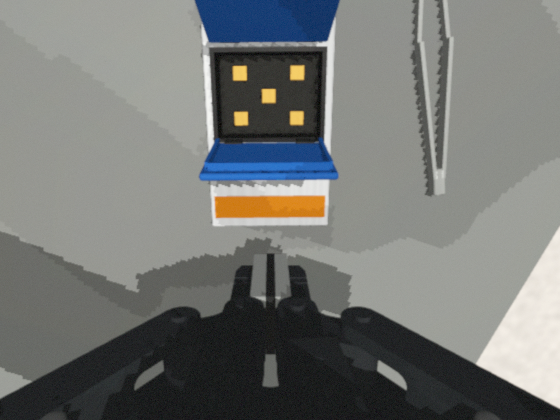

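The wrist view shows the fingertips (about column 270) centred on the band (about column 269), and all five lids are open. Before passing the bottle I'll check how far the linkage spreads.

```bash
python3 - <<'E'
from h import *
d=ctrl.get_image("wrist"); T=np.array(d["tool_from_camera"]); z=d["range_z"].astype(float); K=d["mtx"]
u,v=np.meshgrid(np.arange(560),np.arange(420))
C=np.stack([(u-K[0,2])/K[0,0]*z,-(v-K[1,2])/K[1,1]*z,-z,np.ones_like(z)],-1)
P=(C@T.T)[...,:3]; g=(z>0)&(v>235)&(P[...,2]<.02)
print(np.unique(np.round(P[400,::40],3),axis=0))
q=P[g]
for a in range(-140,20,10):
    k=(q[:,2]*1000>=a)&(q[:,2]*1000<a+10)
    if k.sum(): print(a,k.sum(),"x",q[k,0].min().round(3),q[k,0].max().round(3),"y",q[k,1].min().round(3),q[k,1].max().round(3))
E
```

```text
[[-0.008  0.036 -0.06 ]
 [-0.007 -0.03  -0.061]
 [ 0.004 -0.035 -0.072]
 [ 0.008  0.039 -0.076]
 [ 0.011 -0.04  -0.079]
 [ 0.012 -0.048 -0.08 ]
 [ 0.012  0.002 -0.08 ]
 [ 0.012  0.044 -0.08 ]
 [ 0.012  0.053 -0.08 ]
 [ 0.013 -0.055 -0.081]
 [ 0.017 -0.013 -0.085]
 [ 0.017  0.01  -0.086]
 [ 0.017  0.018 -0.086]
 [ 0.018 -0.005 -0.086]]
-100 239 x 0.017 0.02 y -0.018 0.019
-90 9992 x 0.007 0.019 y -0.056 0.06
-80 13807 x -0.004 0.019 y -0.057 0.058
-70 7868 x -0.009 0.019 y -0.049 0.049
-60 9111 x -0.011 0.015 y -0.041 0.041
-50 3133 x -0.012 0.015 y -0.033 0.034
-40 1249 x -0.011 0.013 y -0.015 0.014
-30 1036 x 0.006 0.012 y -0.013 0.014
-20 829 x 0.006 0.012 y -0.013 0.014
-10 331 x 0.006 0.012 y -0.012 0.013
```

The linkage spreads ±60 mm, at 80 mm above the tips, so it clears the bottle. Now I'll start on lid 1 about 22 mm above its hinge, where little force is needed.

arm_command(increments=[[-0.0033, 0.0094, 0, 0, 0, 0, 1], [-0.0067, 0.0188, 0, 0, 0, 0, 1], [-0.01, 0.0283, 0, 0, 0, 0, 1], [-0.0127, 0.0358, 0, 0, 0, 0, 1], [-0.0147, 0.0415, 0, 0, 0, 0, 1]])

```text
clock: 3.25
ee_pos: [0.6364, -0.1432, 0.0505]
tool_rot: [1.818, 2.56, -0.001]
force: [-0.5, -0.7, -0.5]
opening: -0.0001
```

```bash
python3 st.py
```

```text
clk 3.25 pos [ 0.6364 -0.1432  0.0505] t -0.1166 s 0.0006 F [-0.49 -0.66 -0.53] op -0.0001
toolx ang 109.22 toolz [ 0.0012 -0.0018 -1.    ] j [-0.07  0.79  0.33  1.65 -0.34  0.76  0.75]
```

arm_command(increments=[[-0.0027, 0.0075, -0.005, 0, 0, 0, 1], [-0.005, 0.0141, -0.01, 0, 0, 0, 1], [-0.007, 0.0198, -0.015, 0, 0, 0, 1], [-0.0087, 0.0245, -0.018, 0, 0, 0, 1], [-0.0097, 0.0273, -0.02, 0, 0, 0, 1]])

```text
clock: 3.75
ee_pos: [0.6263, -0.1154, 0.0298]
tool_rot: [1.818, 2.56, -0.002]
force: [-0.2, 0.2, 0.0]
opening: -0.0
```

```bash
python3 st.py;python3 st.py; python3 - <<'E'
from h import *
for n in("scene","wrist"):
    d=ctrl.get_image(n); cv2.imwrite(f"pics/{n}3.png",d["img"] if n=="wrist" else cv2.resize(d["img"][140:340,120:380],None,fx=3,fy=3,interpolation=cv2.INTER_CUBIC))
E
python3 st.py
```

```text
clk 3.75 pos [ 0.6263 -0.1154  0.0298] t -0.0870 s 0.0003 F [-0.22  0.19  0.02] op -0.0
toolx ang 109.24 toolz [ 4.0e-04 -1.6e-03 -1.0e+00] j [-0.11  0.8   0.32  1.7  -0.35  0.7   0.72]
clk 3.75 pos [ 0.6263 -0.1154  0.0298] t -0.0870 s 0.0003 F [-0.22  0.19  0.02] op -0.0
toolx ang 109.24 toolz [ 4.0e-04 -1.6e-03 -1.0e+00] j [-0.11  0.8   0.32  1.7  -0.35  0.7   0.72]
clk 3.85 pos [ 0.6264 -0.1154  0.03  ] t -0.0870 s 0.0004 F [-0.31 -0.67 -0.22] op 0.0002
toolx ang 109.25 toolz [ 4.0e-04 -1.5e-03 -1.0e+00] j [-0.11  0.8   0.32  1.7  -0.35  0.7   0.72]
```

View pics/scene3.png

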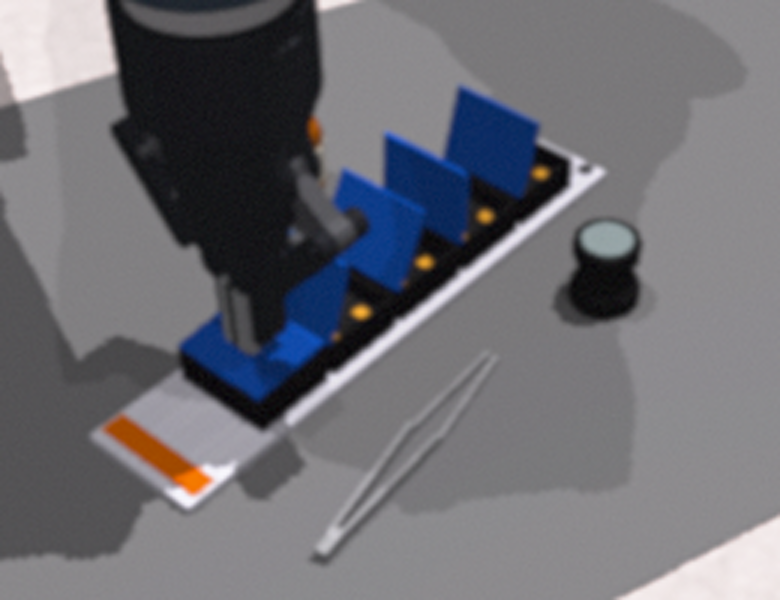

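View pics/wrist3.png

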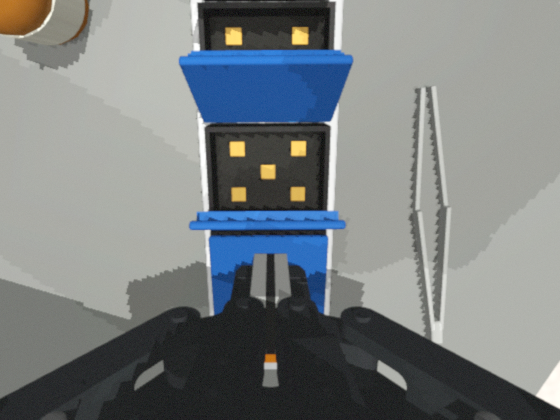

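Lid 1 is nearly flat under the fingertips and lid 2 (wrist row 215) is still open. I'll press lid 1 down in small steps and watch the force.

arm_command(increments=[[0, 0, -0.001, 0, 0, 0, 1], [0, 0, -0.0015, 0, 0, 0, 1]])

```text
clock: 4.05
ee_pos: [0.6265, -0.1157, 0.0285]
tool_rot: [1.818, 2.56, -0.002]
force: [-0.1, -0.4, 0.5]
opening: 0.0001
```

arm_command(increments=[[0, 0, -0.0007, 0, 0, 0, 1], [0, 0, -0.0007, 0, 0, 0, 1]])

```text
clock: 4.25
ee_pos: [0.6266, -0.116, 0.0279]
tool_rot: [1.819, 2.56, -0.002]
force: [0.1, 1.2, 0.2]
opening: 0.0003
```

arm_command(increments=[[0, 0, -0.0007, 0, 0, 0, 1], [0, 0, -0.0007, 0, 0, 0, 1]])

```text
clock: 4.45
ee_pos: [0.6267, -0.1161, 0.0272]
tool_rot: [1.819, 2.559, -0.002]
force: [0.8, -0.0, -0.0]
opening: 0.0002
```

arm_command(increments=[[0, 0, -0.0005, 0, 0, 0, 1], [0, 0, -0.0005, 0, 0, 0, 1]])

```text
clock: 4.65
ee_pos: [0.6267, -0.1161, 0.0271]
tool_rot: [1.819, 2.559, -0.001]
force: [-1.1, 0.4, 4.8]
opening: 0.0001
```

Firm contact at z = 0.0271 with 4.8 N, which matches the 27 mm top of a shut lid. So lid 1 is shut and the height scale is confirmed. On to lid 2.

arm_command(increments=[[0, 0, 0.012, 0, 0, 0, 1], [0, 0, 0.02, 0, 0, 0, 1], [-0.0033, 0.0094, 0.02, 0, 0, 0, 1], [-0.006, 0.017, 0.02, 0, 0, 0, 1], [-0.0084, 0.0236, 0.016, 0, 0, 0, 1]])

```text
clock: 5.15
ee_pos: [0.6182, -0.091, 0.0432]
tool_rot: [1.818, 2.56, -0.0]
force: [0.5, -0.7, -0.5]
opening: -0.0004
```

```bash
python3 st.py
```

```text
clk 5.15 pos [ 0.6182 -0.091   0.0432] t -0.0613 s 0.0009 F [ 0.55 -0.67 -0.51] op -0.0004
toolx ang 109.26 toolz [ 0.0014 -0.0011 -1.    ] j [-0.15  0.76  0.33  1.73 -0.35  0.7   0.69]
```

arm_command(increments=[[-0.002, 0.0057, -0.004, 0, 0, 0, 1], [-0.004, 0.0113, -0.008, 0, 0, 0, 1], [-0.006, 0.016, -0.0115, 0, 0, 0, 1], [-0.0067, 0.0174, -0.0135, 0, 0, 0, 1], [-0.0067, 0.0174, -0.0145, 0, 0, 0, 1]])

```text
clock: 5.65
ee_pos: [0.6112, -0.0733, 0.0283]
tool_rot: [1.818, 2.561, -0.001]
force: [-0.0, -0.2, 0.6]
opening: -0.0001
```

```bash
python3 st.py
```

```text
clk 5.65 pos [ 0.6112 -0.0733  0.0283] t -0.0423 s 0.0002 F [-0.   -0.22  0.57] op -0.0001
toolx ang 109.27 toolz [ 8.e-04 -1.e-03 -1.e+00] j [-0.18  0.77  0.32  1.76 -0.36  0.67  0.67]
```

arm_command(increments=[[0, 0, -0.0007, 0, 0, 0, 1], [0, 0, -0.001, 0, 0, 0, 1], [0, 0, -0.001, 0, 0, 0, 1]])

```text
clock: 5.95
ee_pos: [0.6113, -0.0737, 0.0273]
tool_rot: [1.818, 2.56, -0.001]
force: [-0.2, 0.2, -0.1]
opening: -0.0001
```

arm_command(increments=[[0, 0, -0.0005, 0, 0, 0, 1], [0, 0, -0.0005, 0, 0, 0, 1]])

```text
clock: 6.15
ee_pos: [0.6114, -0.0737, 0.0271]
tool_rot: [1.818, 2.56, -0.0]
force: [-0.1, 0.7, 2.8]
opening: -0.0001
```

Lid 2 bottomed out at z = 0.0271 with 2.8 N. Lid 3 is next.

arm_command(increments=[[0, 0, 0.012, 0, 0, 0, 1], [0, 0, 0.018, 0, 0, 0, 1], [-0.0033, 0.0094, 0.018, 0, 0, 0, 1], [-0.006, 0.017, 0.018, 0, 0, 0, 1], [-0.0086, 0.0236, 0.016, 0, 0, 0, 1]])

```text
clock: 6.65
ee_pos: [0.6025, -0.0486, 0.043]
tool_rot: [1.817, 2.562, 0.0]
force: [-0.3, 0.8, 0.7]
opening: 0.0005
```

```bash
python3 st.py; python3 - <<'E'
from h import *
d=ctrl.get_image("wrist"); cv2.imwrite("pics/wrist4.png",d["img"])
E
```

```text
clk 6.65 pos [ 0.6025 -0.0486  0.043 ] t -0.0161 s 0.0002 F [-0.3   0.75  0.66] op 0.0005
toolx ang 109.3 toolz [ 1.e-03 -4.e-04 -1.e+00] j [-0.23  0.74  0.33  1.79 -0.35  0.67  0.63]
```

View pics/wrist4.png

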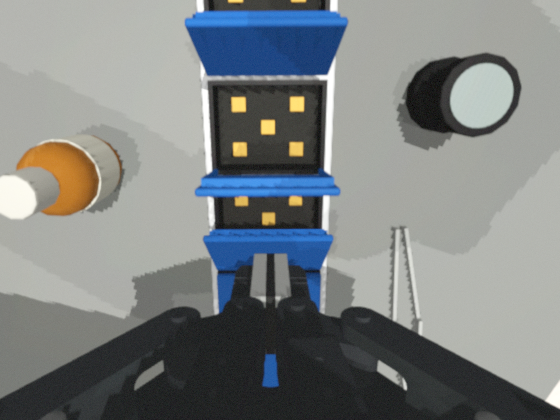

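Lid 3 (row 235) is folding evenly. Lids 4 (row 185) and 5 (row 20) are still open, and the row remains centred at column 268.

arm_command(increments=[[-0.002, 0.0057, -0.004, 0, 0, 0, 1], [-0.004, 0.0113, -0.008, 0, 0, 0, 1], [-0.0057, 0.016, -0.0115, 0, 0, 0, 1], [-0.0063, 0.0174, -0.0135, 0, 0, 0, 1], [-0.0063, 0.0174, -0.0145, 0, 0, 0, 1]])

```text
clock: 7.2
ee_pos: [0.5951, -0.0294, 0.0275]
tool_rot: [-1.815, -2.563, 0.0]
force: [-1.3, 0.6, -0.0]
opening: -0.0002
```

arm_command(increments=[[0, 0, -0.0007, 0, 0, 0, 1], [0, 0, -0.001, 0, 0, 0, 1], [0, 0, -0.001, 0, 0, 0, 1]])

```text
clock: 7.5
ee_pos: [0.5953, -0.0297, 0.0271]
tool_rot: [-1.815, -2.562, -0.0]
force: [-1.6, 0.7, 5.8]
opening: 0.0004
```

arm_command(increments=[[0, 0, -0.0005, 0, 0, 0, 1], [0, 0, -0.0005, 0, 0, 0, 1]])

```text
clock: 7.7
ee_pos: [0.5953, -0.0297, 0.0271]
tool_rot: [-1.816, -2.562, -0.001]
force: [-2.3, 0.8, 6.2]
opening: 0.0001
```

```bash
python3 st.py
```

```text
clk 7.7 pos [ 0.5953 -0.0297  0.0271] t 0.0041 s -0.0003 F [-2.31  0.84  6.21] op 0.0001
toolx ang 109.34 toolz [-0.0011  0.0015 -1.    ] j [-0.25  0.75  0.31  1.81 -0.36  0.64  0.61]
```

arm_command(increments=[[0, 0, 0.012, 0, 0, 0, 1], [0, 0, 0.02, 0, 0, 0, 1], [-0.003, 0.0085, 0.02, 0, 0, 0, 1], [-0.0053, 0.0151, 0.02, 0, 0, 0, 1], [-0.0073, 0.0207, 0.016, 0, 0, 0, 1]])

```text
clock: 8.2
ee_pos: [0.5879, -0.0077, 0.0432]
tool_rot: [-1.815, -2.563, -0.002]
force: [-0.4, 0.7, 0.2]
opening: 0.0001
```

```bash
python3 st.py
```

```text
clk 8.2 pos [ 0.5879 -0.0077  0.0432] t 0.0273 s 0.0001 F [-0.35  0.74  0.16] op 0.0001
toolx ang 109.4 toolz [-6.e-04  2.e-03 -1.e+00] j [-0.3   0.72  0.33  1.83 -0.36  0.65  0.58]
```

arm_command(increments=[[-0.002, 0.0055, -0.004, 0, 0, 0, 1], [-0.004, 0.011, -0.008, 0, 0, 0, 1], [-0.0056, 0.0155, -0.0115, 0, 0, 0, 1], [-0.006, 0.0165, -0.0135, 0, 0, 0, 1], [-0.006, 0.0165, -0.0145, 0, 0, 0, 1]])

```text
clock: 8.7
ee_pos: [0.5816, 0.009, 0.0283]
tool_rot: [-1.814, -2.562, -0.002]
force: [-0.2, -0.7, 0.0]
opening: 0.0001
```

arm_command(increments=[[0, 0, -0.0007, 0, 0, 0, 1], [0, 0, -0.001, 0, 0, 0, 1], [0, 0, -0.001, 0, 0, 0, 1]])

```text
clock: 9.0
ee_pos: [0.5817, 0.0086, 0.0273]
tool_rot: [-1.815, -2.562, -0.001]
force: [-0.0, -0.1, -0.8]
opening: 0.0001
```

```bash
python3 st.py
```

```text
clk 9.0 pos [0.5817 0.0086 0.0273] t 0.0448 s -0.0002 F [-0.03 -0.09 -0.84] op 0.0001
toolx ang 109.39 toolz [-0.001   0.0019 -1.    ] j [-0.32  0.74  0.31  1.85 -0.37  0.62  0.56]
```

arm_command(increments=[[0, 0, -0.0005, 0, 0, 0, 1], [0, 0, -0.0006, 0, 0, 0, 1]])

```text
clock: 9.2
ee_pos: [0.5819, 0.0086, 0.0271]
tool_rot: [-1.815, -2.562, -0.002]
force: [-1.5, -0.4, 5.1]
opening: 0.0002
```

Lid 4 is shut, with firm contact (5.1 N) at 0.0271. Lid 5 next.

arm_command(increments=[[0, 0, 0.012, 0, 0, 0, 1], [0, 0, 0.02, 0, 0, 0, 1], [-0.0033, 0.0094, 0.02, 0, 0, 0, 1], [-0.006, 0.017, 0.02, 0, 0, 0, 1], [-0.0083, 0.0236, 0.016, 0, 0, 0, 1]])

```text
clock: 9.7
ee_pos: [0.5734, 0.0338, 0.0432]
tool_rot: [-1.813, -2.563, -0.003]
force: [-0.5, -0.4, 0.5]
opening: 0.0001
```

```bash
python3 st.py
```

```text
clk 9.7 pos [0.5734 0.0338 0.0432] t 0.0712 s 0.0003 F [-0.47 -0.37  0.48] op 0.0001
toolx ang 109.44 toolz [-4.0e-04  2.8e-03 -1.0e+00] j [-0.38  0.7   0.33  1.87 -0.36  0.63  0.51]
```

arm_command(increments=[[-0.002, 0.0055, -0.004, 0, 0, 0, 1], [-0.004, 0.011, -0.008, 0, 0, 0, 1], [-0.0056, 0.0155, -0.0115, 0, 0, 0, 1], [-0.006, 0.0165, -0.0135, 0, 0, 0, 1], [-0.006, 0.0165, -0.0145, 0, 0, 0, 1]])

```text
clock: 10.2
ee_pos: [0.5671, 0.0504, 0.0283]
tool_rot: [-1.813, -2.563, -0.002]
force: [-0.1, 0.7, 0.3]
opening: -0.0001
```

arm_command(increments=[[0, 0, -0.0007, 0, 0, 0, 1], [0, 0, -0.001, 0, 0, 0, 1], [0, 0, -0.001, 0, 0, 0, 1]])

```text
clock: 10.5
ee_pos: [0.5673, 0.05, 0.0273]
tool_rot: [-1.813, -2.563, -0.002]
force: [0.2, -0.4, -0.9]
opening: 0.0001
```

arm_command(increments=[[0, 0, -0.0005, 0, 0, 0, 1], [0, 0, -0.0006, 0, 0, 0, 1]])

```text
clock: 10.7
ee_pos: [0.5673, 0.0501, 0.0271]
tool_rot: [-1.814, -2.563, -0.003]
force: [-2.1, 0.2, 5.8]
opening: -0.0
```

Lid 5 bottomed out too. I'll lift clear, move aside and check.

arm_command(increments=[[0, 0, 0.02, 0, 0, 0, 1], [0, 0, 0.06, 0, 0, 0, 1], [0, 0, 0.1, 0, 0, 0, 1], [0, 0, 0.14, 0, 0, 0, 1], [-0.01, 0.04, 0.16, 0, 0, 0, 1]])

```text
clock: 11.2
ee_pos: [0.5605, 0.0838, 0.1911]
tool_rot: [1.825, 2.551, 0.006]
force: [0.5, 0.2, 0.6]
opening: 0.0001
```

arm_command(increments=[[-0.02, 0.045, 0, 0, 0, 0, 1], [-0.04, 0.09, 0, 0, 0, 0, 1], [-0.06, 0.135, 0, 0, 0, 0, 1], [-0.08, 0.18, 0, 0, 0, 0, 1], [-0.1, 0.22, 0, 0, 0, 0, 1]])

```text
clock: 11.7
ee_pos: [0.4593, 0.3061, 0.1912]
tool_rot: [1.824, 2.552, 0.007]
force: [0.4, 0.2, 0.5]
opening: 0.0001
```

```bash
python3 st.py; python3 - <<'E'
from h import *
d0=np.load("top.npy",allow_pickle=True).item()
d=ctrl.get_image("top"); s=ctrl.get_image("scene"); im=d["img"]
cv2.imwrite("pics/top5.png",cv2.resize(im[130:310,220:430],None,fx=3.8,fy=3.3,interpolation=cv2.INTER_CUBIC))
cv2.imwrite("pics/scene5.png",cv2.resize(s["img"][140:340,120:380],None,fx=3,fy=3,interpolation=cv2.INTER_CUBIC))
y=np.array([-.3342,.9425]); x=np.array([y[1],-y[0]]); o=np.array([.5969,-.0335])
P=cloud(d)
for i in range(5):
    for dd in (.006,.020,.035):
        r=[]
        t=((P[...,:2]-o)@y); ss=((P[...,:2]-o)@x)
        k=(abs(t-(-.110+.044*i+dd))<.004)&(abs(ss)<.02)&(P[...,2]<.2)
        print(i+1,dd,np.median(P[k][:,2]).round(4),end=" | ")
    print()
for n,dd in(("0",d0),("1",d)):
    hsv=cv2.cvtColor(dd["img"],cv2.COLOR_BGR2HSV);Q=hsv[115:370,90:510]
    m=((Q[...,0]<18)&(Q[...,1]>150)&(Q[...,2]>120)).astype(np.uint8)
    k,l,st,c=cv2.connectedComponentsWithStats(m); print(n,[(st[i,4],c[i].round(1)) for i in range(1,k) if st[i,4]>30])
df=cv2.absdiff(d0["img"],im).max(2); 
for n,(u,v) in dict(bottle=(325,280),loupe=(266,187),tw=(341,166)).items(): print(n,np.median(df[v-12:v+12,u-12:u+12]),df[v-12:v+12,u-12:u+12].max())
E
```

```text
clk 11.7 pos [0.4593 0.3061 0.1912] t 0.3661 s -0.0162 F [0.39 0.18 0.51] op 0.0001
toolx ang 108.9 toolz [ 6.6e-03  9.0e-04 -1.0e+00] j [-0.98  0.44  0.4   1.86 -0.21  0.88 -0.15]
1 0.006 0.0276 | 1 0.02 0.0276 | 1 0.035 0.0275 | 
2 0.006 0.0273 | 2 0.02 0.0275 | 2 0.035 0.0273 | 
3 0.006 0.0274 | 3 0.02 0.0276 | 3 0.035 0.0277 | 
4 0.006 0.0275 | 4 0.02 0.0276 | 4 0.035 0.0275 | 
5 0.006 0.0277 | 5 0.02 0.0276 | 5 0.035 0.0273 | 
0 [(np.int32(152), array([308.8,  78.1]))]
1 [(np.int32(152), array([308.7,  78. ]))]
bottle 1.0 4
loupe 1.0 5
tw 1.0 2
```

View pics/top5.png

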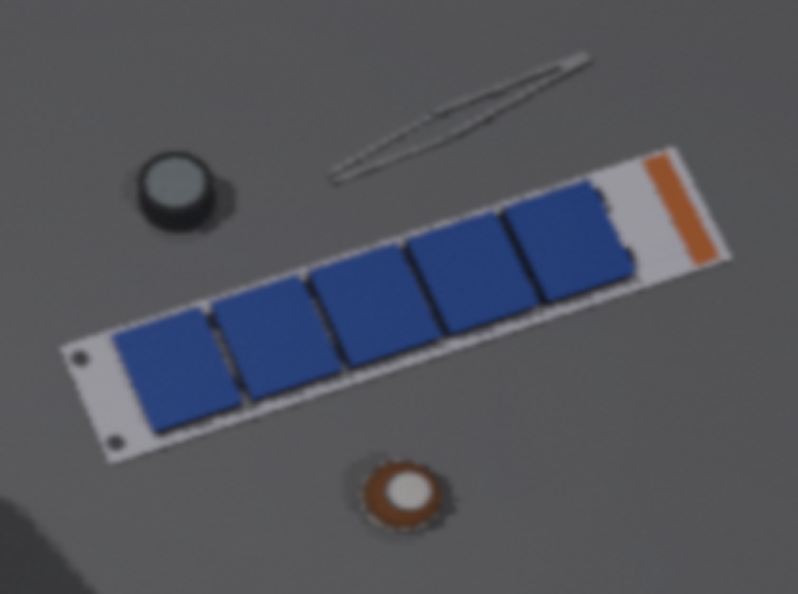

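View pics/scene5.png

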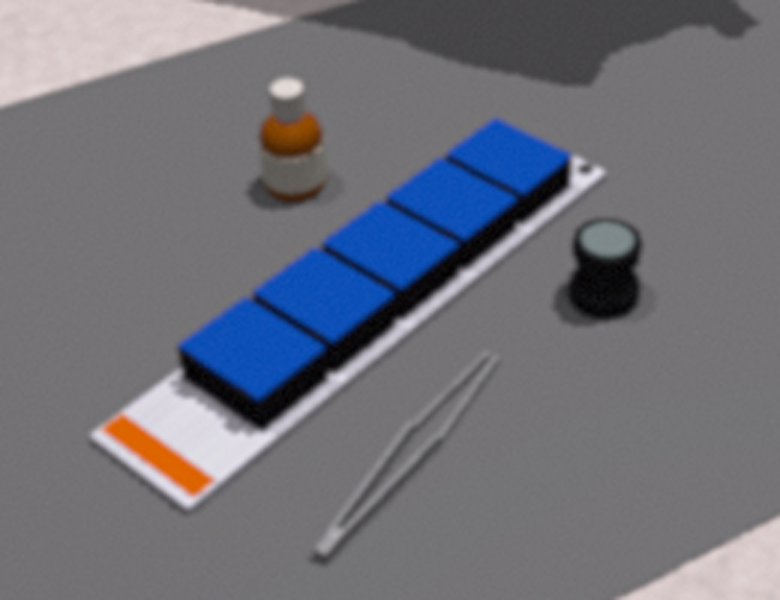

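Both views show all five lids flat. Lid heights run 27.3–27.7 mm from hinge to free edge. The band centroid moved only 0.1 px, and the pixels around the bottle, loupe and tweezers are unchanged.

```bash
python3 -c "
from plant import ctrl; print(ctrl.finish_job())"
```

```text
the job is handed in; nothing more can be done
None
```

All five lids are shut, closed one after another from the orange-band end, and I've handed the job in. It took about 11.7 s of the 40 s, and the hand-in reported no verdict.

I used the closed fingertips to start each lid about 20 mm above its hinge, then pressed it down near the free edge. Between lids I lifted the tips about 20 mm instead of sliding along the top. Each lid stopped at z = 27.1 mm, and the highest force I read was about 6 N (limit 20 N).

**Last checks, with the arm clear:**
- **Lids:** the top camera's depth reads 27.3–27.7 mm at the hinge, middle and free edge of every lid, so all lie flat.
- **Carrier:** the orange band's centre moved only 0.1 px from its starting position.
- **Bottle, loupe and tweezers:** the image around each is unchanged.

**Disagreement:** early on, the carrier corners measured from the top camera fell 2–4 px off in the scene camera. That is about 3–5 mm, more than the stated 2 mm calibration. I went with the top camera, and the wrist camera confirmed the fingers were centred on the row.

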